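Open the vent of the avocado keeper

ROBOT

A 6-joint arm with a two-finger parallel gripper is mounted at the origin on a cart in front of the work surface, level with it; the furniture and walls round the work are solid. World frame = base frame: x ahead of the robot, y to its left, z up, the work surface at z = 0. Lengths are in m, angles in rad, forces in N, time in s.
With the tool pointing down it reaches from about 0.225 to 0.875 m from the base axis. Payload 3.4 kg.
Tool frame: the origin (TCP) lies on the centre line of the jaws, within the pads' length; the fingertips stand 17 mm ahead of it and the grasp point (between the pads) lies 2 mm behind it (nose_length is the distance from the TCP to the fingertips, in m); z points along the fingers, y is the line along which they close (so a half turn about z gives the same grasp; the last joint's range is limited). The gripper opens to 85 mm and grips with 20 to 120 N. Pads are 22 mm wide; open, the fingers measure 114 mm over their backs; the gripper's body (76 mm by 85 mm) begins 54 mm behind the grasp point. The pads swing forward as they close: fully open they stand 13 mm farther back than shut.
Start: joints at [1.006, 0.276, 1.505, -0, 1.361, -0.121], TCP at [0.247, 0.519, 0.227] pointing down, gripper open.
Joint ranges: [-2.89, 2.89], [-0.75, 2.08], [0.22, 2.7], [-1.18, 4.32], [0.11, 2.71], [-2.7, 2.7]. Speed limits (rad/s): [2.57, 2.57, 3.14, 3.14, 3.14, 3.14].

INTERFACE

Orientations are given as a unit quaternion [w, x, y, z].
In Python, from rig import get_state, get_image, sign_off, find_in, place_of, nose_length gives the robot as it stands.
- The arm moves only by the tool apply_moves, never from a script. Its argument "deltas" is one flat list of numbers, 5 for each row, row after row: the finger opening in mm, from 0 to 85.4, then the shift along the tool's x, y, z in mm, then the turn about the tool's z in degrees. A call has 1 to 12 rows; each row is the pose to reach, as a shift and turn from the pose commanded when the call began, along the tool's axes at that moment; what a row does not reach only later rows make up. A row lasts 1/12 s, in which the tool goes at most 41.7 mm and 7.16 degrees, less where a joint would pass 70% of its speed; a pose out of reach is approached as far as the arm can. A call with a gripper value outside its range is refused whole. The fingers move at their own pace and stop on an object; "squeeze" is the grip in N (left out, the last holds). Time passes only in rows, so rows that repeat a pose let the fingers close. It gives the time, the measured TCP pose, the force, the opening and the grip force at its end, in the units of the state.
- get_state(): the state, without advancing time (a new reading comes with each control period).
- get_image(name): name is "scene" or "top" or "wrist"; returns a dict with "frame" (384x512x3 uint8, red, green, blue), "K" (3x3 intrinsics, pixels), "position" and "orientation" of the camera in the world. Camera axes: x right, y down, z forward; pixel columns grow to the right and rows downward; lengths in m; the calibration is good to about 2 mm. A picture is of the moment at which its call begins. There is no depth.
- sign_off(): hands the job in; it is judged then, once.
Trained networks look in a picture, given as the dict that the camera call returned (one of the last four; its "shot" number tells which), for a name from the list of things; names that differ only in an ending like _2 or _b are one class to them, and where a whole thing is asked for, a point or a joint stands for the part that bears it (a point fixed in the world has none). Each returns a list of dicts, best first, with "score" (0 to 1); they miss things now and then, are a little off and sometimes report something else, mostly with a low value. They report only what shows in the picture. A call takes as long as a camera call.
- find_in(query, picture): "point" ([column, row] in pixels, amid what is visible of it).
- place_of(query, picture): "point" ([column, row] in pixels: a listed point, or the origin of a listed thing).
The state is a dict: "clock": time; "qpos": joint angles; "qd": joint speeds; "effort": joint torques, N m; "position": TCP position; "ee_rot": TCP orientation; "contact_force": force on the tool from outside, world axes, zero at the start; "moment": the same for the moment, N m; "width": finger opening in m; "gripper_force": force on a finger pad.
Only numpy, scipy, OpenCV 4.12 (cv2) and the standard library are available. Lean on these libraries where they do the work, as an engineer would, in place of code of your own. Each camera call takes 0.05 s, during which the arm holds its last target. There are 200 camera calls.

TASK

The avocados need air: on the lid of the produce keeper with the green vent slide, slide the green slide all the way open, uncovering the slots beneath it. It lies flush and has nothing to grip, so press down on it with the fingertips and drag it along. Leave the orange slide of the other keeper shut, and let go when done.

Things in the scene. Friction and masses are not known exactly. Their poses are not given: they have to be found in the camera images.
- green_vent (a joint): opening of the green vent slide in m: 0 shut (slots covered), 0.056 fully open at its end stop; 0 to 0.006 at the start. No spring: it stays where it is left. It resists with about 1.2 N, plus 4 N per m/s; a fingertip pressed on it with about 8 N carries it along. While it is shut, the empty white part of its recess lies on the side to which it opens
- green_slide_top (a point): centre of the flat top of the green slide (74 mm long, 61 wide, 6 thick; thin black lines are only printed), flush in the white lid at z = 0.084; moves with it. z up; x level, the way it opens. Its recess is 132 x 64 x 6 mm deep, in the lid of a clear keeper (200 x 140 x 84 mm, two avocados inside) that stands fast on the table at any yaw
- orange_vent (a joint): opening of the orange vent slide of the other keeper in m, same mechanism: 0 shut, 0.056 open; 0 to 0.006 at the start; to be left alone
- orange_slide_top (a point): centre of the flat top of the orange slide, on a keeper of the same build and size that holds mandarins and stands beside the first, at any yaw; axes as for the green one

How it is judged:
At the end, for the whole second after the job is handed in: The green slide is open to within 12 mm of its end stop (over 44 of 56 mm) and at rest, and the orange slide is open by less than 15 mm (value of joint green_vent above 0.044 m and value of joint orange_vent below 0.015 m and velocity of joint green_vent below 0.01 m/s); the robot touches nothing.
It fails at once if the orange slide is dragged open by 15 mm or more (value of joint orange_vent above 0.015 m).
It also fails if it takes over 29 s, if anything falls off the work surface, if the arm or the gripper's body presses on something with over 40 N, if the wrist force passes 120 N, or if a joint passes its speed limit or range.

## Working session

There is one attempt and no reset: what is moved stays moved. The work goes in short steps, Python scripts to look and compute and a tool call to move; the robot and the scene stay as the last step left them, time stands still between calls to the robot, and variables do not carry over. Pictures are saved under pics/ and viewed, at most 10 in all, crops included, and the job is handed in when it is done.

Besides the shell and the picture viewer there is one more tool, called after ">>>" as a command line: name --argument value ..., lists and objects as JSON in quotes. apply_moves: Moves the arm, as the interface text tells. Its arguments: {"type":"object","properties":{"deltas":{"type":"array"},"squeeze":{"type":"number"}},"required":["deltas"]}

```bash
mkdir -p pics; cat > h.py <<'E'
import numpy as np, cv2
from scipy.spatial.transform import Rotation as R
from rig import *
def rot(q): return R.from_quat([q[1],q[2],q[3],q[0]]).as_matrix()
def ray(p,uv):
    d=rot(p["orientation"])@np.linalg.inv(p["K"])@np.array([uv[0],uv[1],1.]); return np.array(p["position"]),d/np.linalg.norm(d)
def atz(p,uv,z):
    o,d=ray(p,uv); return o+d*(z-o[2])/d[2]
def tri(rs):
    A=sum(np.eye(3)-np.outer(d,d) for o,d in rs); b=sum((np.eye(3)-np.outer(d,d))@o for o,d in rs); return np.linalg.solve(A,b)
E
python3 - <<'E'
from h import *
np.set_printoptions(precision=4,suppress=True)
ims=[]
rs={}
for n in("scene","top"):
    p=get_image(n); f=p["frame"][:,:,::-1].copy()
    for q in("green_slide_top","orange_slide_top"):
        r=place_of(q,p)[:2]; print(n,q,[(x["point"],round(x["score"],2),atz(p,x["point"],.084)) for x in r])
        if r: rs.setdefault(q,[]).append(ray(p,r[0]["point"]))
    ims.append(f)
for q in rs: 
    if len(rs[q])>1: print(q,tri(rs[q]))
s=get_state();print(s["position"],rot(s["ee_rot"]),s["width"],s["clock"],nose_length)
cv2.imwrite("pics/a.png",cv2.resize(np.hstack(ims),(800,300))); cv2.imwrite("pics/top.png",ims[1]);cv2.imwrite("pics/topbig.png",cv2.resize(ims[1],(800,600)))
E
```

```text
scene green_slide_top [([305.3, 160.5], 0.75, array([ 0.5815, -0.188 ,  0.084 ]))]
scene orange_slide_top [([223.5, 235.2], 0.74, array([0.4675, 0.1145, 0.084 ]))]
top green_slide_top [([338.5, 156.0], 0.59, array([ 0.5832, -0.1738,  0.084 ]))]
top orange_slide_top [([197.1, 216.9], 0.75, array([0.4625, 0.1211, 0.084 ]))]
green_slide_top [ 0.5782 -0.1767  0.0894]
orange_slide_top [0.4615 0.1195 0.09  ]
[0.2468 0.5192 0.2264] [[-0.9031  0.4294 -0.0003]
 [ 0.4294  0.9031 -0.0004]
 [ 0.0001 -0.0005 -1.    ]] 0.08524814581802065 0.3 0.017
```

View pics/a.png

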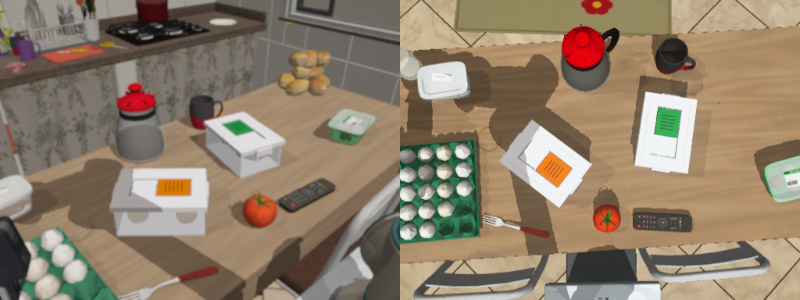

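View pics/topbig.png

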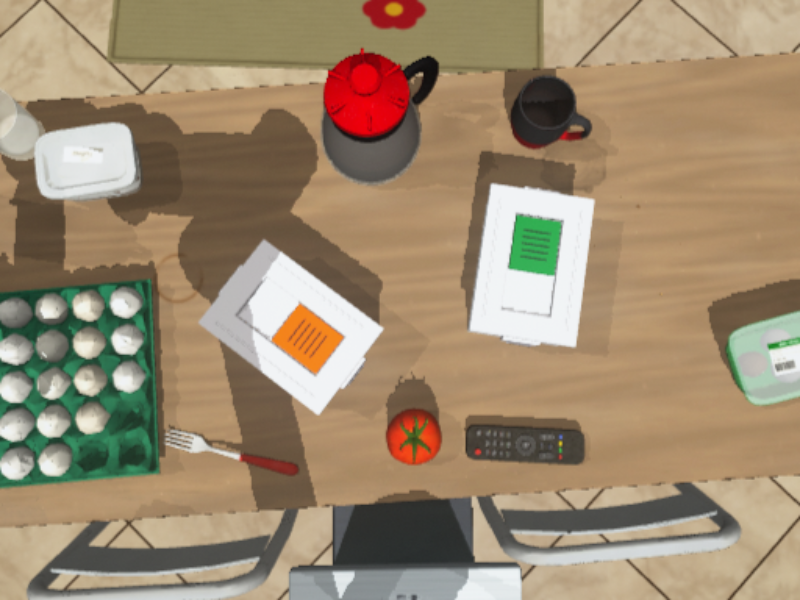

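The top view shows the green slide at (536,244) of the 800x600 image. The empty white part of its recess lies below it, towards the robot at about (527,295), so it opens that way. The orange slide is at (308,338), and the kettle at (370,110) is clear of the path.

```bash
cat >> h.py <<'E'
def green(p,near):
    h=cv2.cvtColor(p["frame"],cv2.COLOR_RGB2HSV); m=cv2.inRange(h,(50,110,50),(80,255,255))
    m=cv2.morphologyEx(m,cv2.MORPH_CLOSE,np.ones((5,5)))
    n,l,st,c=cv2.connectedComponentsWithStats(m)
    k=min((i for i in range(1,n) if st[i,4]>150),key=lambda i:np.linalg.norm(c[i]-near))
    cs=cv2.findContours((l==k).astype(np.uint8),cv2.RETR_EXTERNAL,cv2.CHAIN_APPROX_NONE)[0][0]
    P=np.array([atz(p,q[0],.084)[:2] for q in cs])
    return c[k],P,cv2.minAreaRect((P*1000).astype(np.float32))
E
python3 - <<'E'
from h import *
np.set_printoptions(precision=4,suppress=True)
rs=[]
for n,u in(("top",(338,156)),("scene",(305,160))):
    p=get_image(n); c,P,r=green(p,u); print(n,c,r); rs.append(ray(p,c))
    if n=="top":
        for uv in [(490,184),(594,198),(577,346),(469,330),(554,315),(502,310)]: print(uv,atz(p,(uv[0]*.64,uv[1]*.64),.084))
print(tri(rs))
E
```

```text
top [342.092 156.632] ((581.9342041015625, -181.2904510498047), (60.58460235595703, 72.36780548095703), 79.64303588867188)
(490, 184) [ 0.6663 -0.1252  0.084 ]
(594, 198) [ 0.6439 -0.264   0.084 ]
(577, 346) [ 0.446  -0.2305  0.084 ]
(469, 330) [ 0.4699 -0.0902  0.084 ]
(554, 315) [ 0.4873 -0.2025  0.084 ]
(502, 310) [ 0.4953 -0.1345  0.084 ]
scene [304.4208 162.8224] ((575.7954711914062, -179.38333129882812), (55.218929290771484, 69.2885513305664), 79.58053588867188)
[ 0.5814 -0.1833  0.0798]
```

>>> apply_moves --deltas '[0,-30,-25,0,-2,0,-60,-49,0,-4,0,-90,-73,0,-6,0,-120,-98,0,-8,0,-150,-122,0,-10,0,-180,-147,0,-12,0,-210,-171,0,-14,0,-240,-196,0,-15,0,-270,-220,0,-15,0,-300,-245,0,-15,0,-330,-269,0,-15,0,-360,-294,0,-15]'

```text
clock: 1.4
position: [0.4463, 0.0975, 0.227]
ee_rot: [0.0, 0.091, 0.996, 0.0]
contact_force: [0.8, 0.6, 1.3]
width: 0.0001
gripper_force: 0.0
```

```bash
cat > go.py <<'E'
from h import *
import sys
np.set_printoptions(precision=4,suppress=True)
s=get_state();Rm=rot(s["ee_rot"]);t=np.array([float(a) for a in sys.argv[1:4]])
print(s["position"],Rm[:,0],Rm[:,2],"delta tool mm",Rm.T@(t-s["position"])*1000,"F",s["contact_force"],s["width"],s["clock"])
a=np.degrees(np.arctan2(Rm[1,0],Rm[0,0]));print("turn",a-169.7)
E
python3 go.py .581 -.182 .227
```

```text
[0.4463 0.0975 0.227 ] [-0.9835  0.1811 -0.0009] [ 0.001   0.0004 -1.    ] delta tool mm [-183.0655 -250.4627    0.0426] F [0.8171 0.5544 1.2896] 0.00010595638022514603 1.4
turn -0.1317859452825303
```

>>> apply_moves --deltas '[0,-20,-27,0,0,0,-40,-55,0,0,0,-60,-82,0,0,0,-80,-110,0,0,0,-100,-137,0,0,0,-120,-165,0,0,0,-140,-192,10,0,0,-160,-220,25,0,0,-175,-240,40,0,0,-183,-250,55,0,0,-183,-250,70,0,0,-183,-250,70,0]'

```text
clock: 2.4
position: [0.5788, -0.18, 0.1531]
ee_rot: [-0.003, 0.092, 0.996, 0.001]
contact_force: [-1.4, 1.1, 0.3]
width: -0.0001
gripper_force: 0.0
```

```bash
python3 go.py .581 -.182 .101; python3 - <<'E'
from h import *
p=get_image("wrist");t=get_image("top")
r=place_of("green_slide_top",p);print([(x["point"],x["score"],atz(p,x["point"],.084)) for x in r[:2]])
for q,n in((p,(256,192)),(t,(342,156))):
    try:
        c,P,m=green(q,n);print(c,m)
    except Exception as e: print(e)
cv2.imwrite("pics/b.png",np.hstack([cv2.resize(x["frame"][:,:,::-1],(400,300)) for x in (p,t)]))
E
```

```text
[ 0.5788 -0.18    0.1531] [-0.9832  0.1826  0.0066] [-0.0062  0.0029 -1.    ] delta tool mm [-2.8981 -1.6196 52.0615] F [-1.397   1.0674  0.2689] -0.00012145244830627974 2.4
turn -0.22378947456402898
[([258.0, 209.2], 0.6, array([ 0.58335578, -0.17786331,  0.084     ]))]
[252.85574058 200.25854514] ((581.9576416015625, -181.34567260742188), (59.16615295410156, 71.52215576171875), 79.47126770019531)
[331.03589744 156.69230769] ((579.7657470703125, -161.30252075195312), (22.039751052856445, 60.5000114440918), 79.64303588867188)
```

View pics/b.png

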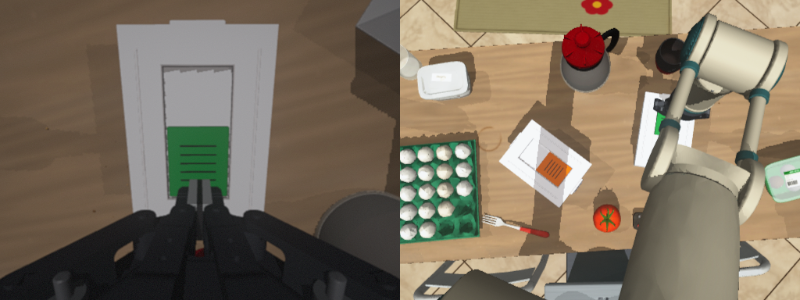

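The left (wrist) image shows the closed fingertips over the green slide, around (200,160). The white part of the recess is above it, so opening is along tool +x. The wrist measurement agrees with the earlier centre (0.582, -0.181).

>>> apply_moves --deltas '[0,-2,0,15,0,0,-3,-1,30,0,0,-3,-1,40,0,0,-3,-1,46,0,0,-3,-1,48,0,0,-3,-1,48,0]'

```text
clock: 3.05
position: [0.5833, -0.181, 0.1089]
ee_rot: [0.0, 0.091, 0.996, 0.0]
contact_force: [-0.4, -0.7, -1.2]
width: 0.0
gripper_force: 0.0
```

>>> apply_moves --deltas '[0,0,0,1,0,0,0,0,2,0,0,0,0,2,0]'

```text
clock: 3.3
position: [0.5836, -0.1814, 0.1071]
ee_rot: [0.0, 0.091, 0.996, -0.0]
contact_force: [-0.7, 0.0, 0.6]
width: 0.0001
gripper_force: 0.0
```

>>> apply_moves --deltas '[0,0,0,1,0,0,0,0,2,0,0,0,0,2,0]'

```text
clock: 3.55
position: [0.5832, -0.1813, 0.1046]
ee_rot: [-0.0, 0.091, 0.996, 0.0]
contact_force: [0.2, 0.7, -0.1]
width: -0.0002
gripper_force: 0.0
```

>>> apply_moves --deltas '[0,0,0,1,0,0,0,0,2,0,0,0,0,2,0]'

```text
clock: 3.8
position: [0.5831, -0.1812, 0.1024]
ee_rot: [-0.0, 0.091, 0.996, 0.0]
contact_force: [-0.2, 0.3, -0.1]
width: 0.0001
gripper_force: 0.0
```

>>> apply_moves --deltas '[0,0,0,1,0,0,0,0,2,0,0,0,0,2,0]'

```text
clock: 4.05
position: [0.5832, -0.1812, 0.1004]
ee_rot: [-0.0, 0.091, 0.996, 0.0]
contact_force: [0.2, -0.4, -0.8]
width: 0.0001
gripper_force: 0.0
```

>>> apply_moves --deltas '[0,0,0,1,0,0,0,0,1,0]'

```text
clock: 4.22
position: [0.5832, -0.1813, 0.0995]
ee_rot: [-0.0, 0.091, 0.996, 0.0]
contact_force: [-0.9, -0.2, 0.2]
width: -0.0001
gripper_force: 0.0
```

>>> apply_moves --deltas '[0,0,0,1,0,0,0,0,1,0]'

```text
clock: 4.38
position: [0.5832, -0.1812, 0.0985]
ee_rot: [-0.0, 0.091, 0.996, 0.0]
contact_force: [-0.1, -0.4, -0.1]
width: 0.0001
gripper_force: 0.0
```

>>> apply_moves --deltas '[0,0,0,1,0,0,0,0,1,0]'

```text
clock: 4.55
position: [0.5832, -0.1812, 0.0975]
ee_rot: [-0.0, 0.091, 0.996, 0.0]
contact_force: [0.4, -0.1, 0.2]
width: 0.0001
gripper_force: 0.0
```

>>> apply_moves --deltas '[0,0,0,1,0,0,0,0,1,0]'

```text
clock: 4.72
position: [0.5832, -0.1812, 0.0965]
ee_rot: [-0.0, 0.091, 0.996, 0.0]
contact_force: [0.0, -0.0, 0.4]
width: -0.0004
gripper_force: 0.0
```

```bash
python3 - <<'E'
from h import *
p=get_image("wrist");t=get_image("scene")
c,P,m=green(p,(252,200));print(c,m); print(get_state()["contact_force"])
f=t["frame"][:,:,::-1][90:240,220:420]
cv2.imwrite("pics/c.png",np.hstack([cv2.resize(p["frame"][:,:,::-1],(400,300)),cv2.resize(f,(400,300))]))
E
```

```text
[252.83517301 210.57261565] ((578.8919677734375, -180.77232360839844), (59.32672882080078, 67.04634094238281), 79.77420806884766)
[-0.03295919  0.54438016 -0.51230456]
```

View pics/c.png

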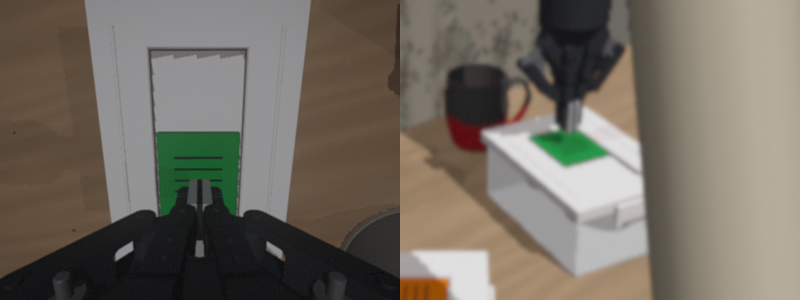

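The wrist and scene views show the fingertips just above the green slide, near its middle, with no contact yet. I'll keep going down in small steps.

>>> apply_moves --deltas '[0,0,0,1,0,0,0,0,1,0]'

```text
clock: 4.98
position: [0.5832, -0.1813, 0.0955]
ee_rot: [-0.0, 0.091, 0.996, 0.0]
contact_force: [0.7, 0.2, 0.2]
width: 0.0001
gripper_force: 0.0
```

>>> apply_moves --deltas '[0,0,0,1,0,0,0,0,1,0]'

```text
clock: 5.15
position: [0.5832, -0.1812, 0.0945]
ee_rot: [-0.0, 0.091, 0.996, 0.0]
contact_force: [-0.5, 0.5, -0.1]
width: -0.0003
gripper_force: 0.0
```

>>> apply_moves --deltas '[0,0,0,1,0,0,0,0,1,0]'

```text
clock: 5.32
position: [0.5832, -0.1812, 0.0935]
ee_rot: [-0.0, 0.091, 0.996, 0.0]
contact_force: [-0.1, 0.6, 0.1]
width: 0.0
gripper_force: 0.0
```

>>> apply_moves --deltas '[0,0,0,1,0,0,0,0,1,0]'

```text
clock: 5.48
position: [0.5832, -0.1812, 0.0925]
ee_rot: [-0.0, 0.091, 0.996, 0.0]
contact_force: [-0.8, 0.3, -0.5]
width: -0.0003
gripper_force: 0.0
```

>>> apply_moves --deltas '[0,0,0,1,0,0,0,0,1,0]'

```text
clock: 5.65
position: [0.5832, -0.1812, 0.0915]
ee_rot: [-0.0, 0.091, 0.996, 0.0]
contact_force: [-0.1, -0.3, 0.8]
width: -0.0001
gripper_force: 0.0
```

>>> apply_moves --deltas '[0,0,0,1,0,0,0,0,1,0]'

```text
clock: 5.82
position: [0.5832, -0.1812, 0.0905]
ee_rot: [-0.0, 0.091, 0.996, 0.0]
contact_force: [0.2, -0.1, -0.2]
width: -0.0
gripper_force: 0.0
```

```bash
python3 - <<'E'
from h import *
p=get_image("wrist");t=get_image("scene")
s=get_state();print(s["contact_force"],s["effort"],s["moment"],s["position"])
R_=rot(p["orientation"])
for d in(.017,.012,.0):
    w=np.array(s["position"])+rot(s["ee_rot"])@[0,0,d]; c=R_.T@(w-p["position"]);k=p["K"]@c;print(d,k[:2]/k[2])
cv2.imwrite("pics/d.png",np.hstack([cv2.resize(x,(400,400)) for x in(p["frame"][180:300,190:310,::-1],t["frame"][90:190,250:350,::-1])]))
E
```

```text
[-0.80482379 -0.455744   -0.22163884] [-1.51351916e-03 -4.72738230e+01 -2.12072182e+01 -3.69141867e-05
  1.88453145e-03 -2.43790583e-05] [0.01081247 0.03513342 0.03417204] [ 0.58329127 -0.18125102  0.09065163]
0.017 [254.08196314 229.42639389]
0.012 [254.04420749 232.67928021]
0.0 [253.94425603 241.29072614]
```

View pics/d.png

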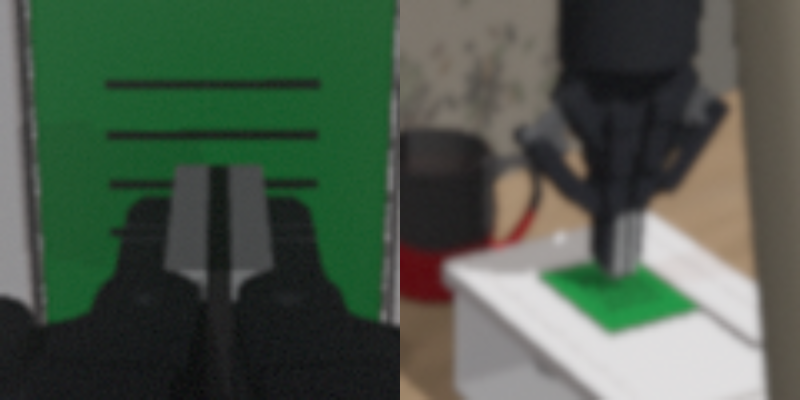

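Both views show the tips above the middle of the slide and very close to it. The position still follows the command exactly, so there is no contact yet.

>>> apply_moves --deltas '[0,0,0,1,0,0,0,0,1,0]'

```text
clock: 6.08
position: [0.5832, -0.1812, 0.0896]
ee_rot: [-0.0, 0.091, 0.996, 0.0]
contact_force: [0.6, 0.5, -0.5]
width: -0.0001
gripper_force: 0.0
```

>>> apply_moves --deltas '[0,0,0,1,0,0,0,0,1,0]'

```text
clock: 6.25
position: [0.5832, -0.1812, 0.0885]
ee_rot: [-0.0, 0.091, 0.996, 0.0]
contact_force: [-1.0, -0.1, -0.0]
width: -0.0004
gripper_force: 0.0
```

>>> apply_moves --deltas '[0,0,0,1,0,0,0,0,1,0]'

```text
clock: 6.42
position: [0.5832, -0.1812, 0.0875]
ee_rot: [-0.0, 0.091, 0.996, 0.0]
contact_force: [-0.8, 0.6, 0.5]
width: 0.0001
gripper_force: 0.0
```

```bash
python3 - <<'E'
from h import *
p=get_image("wrist")
s=get_state();print(s["contact_force"],s["position"])
R_=rot(p["orientation"])
for d in(.017,.010,.004,.0):
    w=np.array(s["position"])+rot(s["ee_rot"])@[0.011,0,d]; c=R_.T@(w-p["position"]);k=p["K"]@c;print(d,k[:2]/k[2])
E
```

```text
[-0.46543121 -0.45977412 -1.33727629] [ 0.58323063 -0.18122602  0.08755867]
0.017 [254.0843155  212.12258474]
0.01 [254.02966696 216.10651821]
0.004 [253.97915644 219.78878561]
0.0 [253.94340379 222.39518924]
```

>>> apply_moves --deltas '[0,0,0,1,0,0,0,0,1,0]'

```text
clock: 6.63
position: [0.5832, -0.1812, 0.0865]
ee_rot: [-0.0, 0.091, 0.996, 0.0]
contact_force: [0.5, 0.3, -0.6]
width: -0.0
gripper_force: 0.0
```

>>> apply_moves --deltas '[0,0,0,1,0,0,0,0,1,0]'

```text
clock: 6.8
position: [0.5832, -0.1812, 0.0855]
ee_rot: [-0.0, 0.091, 0.996, 0.0]
contact_force: [0.5, 0.2, 0.1]
width: -0.0001
gripper_force: 0.0
```

>>> apply_moves --deltas '[0,0,0,1,0,0,0,0,1,0]'

```text
clock: 6.97
position: [0.5832, -0.1812, 0.0845]
ee_rot: [-0.0, 0.091, 0.996, 0.0]
contact_force: [-0.8, -0.2, 0.4]
width: 0.0
gripper_force: 0.0
```

```bash
python3 - <<'E'
from h import *
p=get_image("wrist");t=get_image("scene");o=get_image("top")
s=get_state();print(s["contact_force"],s["position"])
cv2.imwrite("pics/e.png",np.hstack([cv2.resize(x,(400,400)) for x in(p["frame"][180:300,190:310,::-1],t["frame"][90:190,250:350,::-1])]))
E
```

```text
[0.10070676 0.37613541 0.33540746] [ 0.58330841 -0.18126092  0.08467768]
```

View pics/e.png

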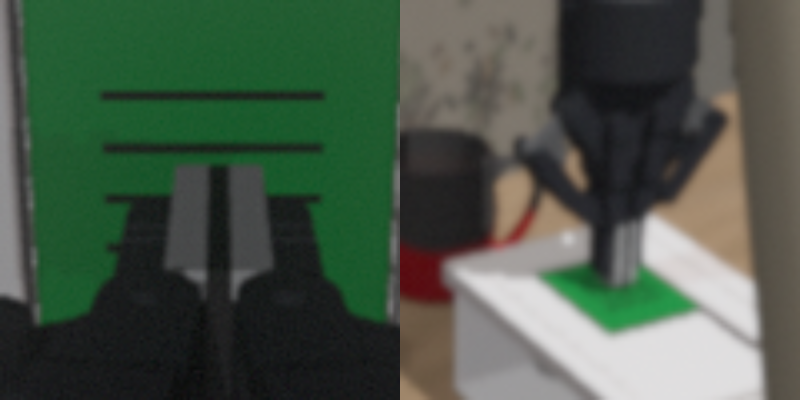

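```bash
python3 - <<'E'
from h import *
p=get_image("scene");s=get_state();R_=rot(p["orientation"]);E=rot(s["ee_rot"])
for d in(-.02,-.01,-.005,0,.005,.01,.017):
    o=[]
    for xy in((.011,.01),(.011,-.01),(0,0)):
        w=np.array(s["position"])+E@[xy[0],xy[1],d];c=R_.T@(w-p["position"]);k=p["K"]@c;k=k[:2]/k[2];o.append(np.round([400+(k[0]-250)*4,(k[1]-90)*4]))
    print(d,*o)
E
```

```text
-0.02 [608. 263.] [638. 255.] [612. 251.]
-0.01 [607. 279.] [637. 271.] [611. 267.]
-0.005 [606. 287.] [637. 279.] [611. 275.]
0 [606. 295.] [636. 287.] [610. 283.]
0.005 [605. 303.] [636. 295.] [610. 291.]
0.01 [605. 311.] [635. 303.] [609. 299.]
0.017 [604. 322.] [634. 314.] [609. 310.]
```

>>> apply_moves --deltas '[0,0,0,1.5,0,0,0,0,3,0,0,0,0,3,0]'

```text
clock: 7.42
position: [0.583, -0.1812, 0.0813]
ee_rot: [-0.0, 0.091, 0.996, 0.0]
contact_force: [-0.1, 0.7, 0.5]
width: -0.0003
gripper_force: 0.0
```

>>> apply_moves --deltas '[0,0,0,1,0,0,0,0,1,0]'

```text
clock: 7.58
position: [0.5831, -0.1812, 0.0804]
ee_rot: [-0.0, 0.091, 0.996, 0.0]
contact_force: [0.4, -0.4, -0.3]
width: -0.0
gripper_force: 0.0
```

>>> apply_moves --deltas '[0,0,0,1,0,0,0,0,1,0]'

```text
clock: 7.75
position: [0.5832, -0.1812, 0.0795]
ee_rot: [-0.0, 0.091, 0.996, 0.0]
contact_force: [1.2, -0.6, -0.2]
width: 0.0001
gripper_force: 0.0
```

>>> apply_moves --deltas '[0,0,0,1,0,0,0,0,1,0]'

```text
clock: 7.92
position: [0.5837, -0.1814, 0.0795]
ee_rot: [0.001, 0.091, 0.996, -0.0]
contact_force: [-1.3, -0.0, 4.0]
width: -0.0001
gripper_force: 2.0
```

>>> apply_moves --deltas '[0,0,0,1,0,0,0,0,2,0,0,0,0,2,0]'

```text
clock: 8.17
position: [0.5852, -0.1817, 0.0794]
ee_rot: [0.003, 0.091, 0.996, -0.0]
contact_force: [-0.2, 1.4, 11.8]
width: -0.0001
gripper_force: 6.0
```

>>> apply_moves --deltas '[0,2,0,0,0,0,5,0,0,0,0,8,0,0,0,0,11,0,0,0,0,14,0,0,0,0,15,0,0,0]'

```text
clock: 8.67
position: [0.5711, -0.1791, 0.0794]
ee_rot: [0.003, 0.091, 0.996, -0.001]
contact_force: [2.0, 0.9, 9.8]
width: 0.0002
gripper_force: 5.1
```

```bash
python3 - <<'E'
from h import *
p=get_image("wrist")
c,P,m=green(p,(252,200));print(c,m,(P@np.array([-.984,.177])).max()); print(get_state()["contact_force"],get_state()["position"])
E
```

```text
[252.80318229 214.85944886] ((561.9305419921875, -177.70346069335938), (59.12600326538086, 57.649810791015625), 79.591064453125) -0.5555041191427462
[ 0.9550235   1.02321081 11.00761112] [ 0.57097633 -0.17908146  0.07939888]
```

The slide moves with the finger: its front edge has shifted about 12 mm under roughly 10 N.

>>> apply_moves --deltas '[0,3,0,0,0,0,7,0,0,0,0,11,0,0,0,0,15,0,0,0,0,19,0,0,0,0,23,0,0,0,0,27,0,0,0,0,30,0,0,0,0,33,0,0,0,0,35,0,0,0]'

```text
clock: 9.55
position: [0.5369, -0.1728, 0.0794]
ee_rot: [0.004, 0.091, 0.996, -0.001]
contact_force: [1.2, 1.1, 10.1]
width: 0.0006
gripper_force: 5.5
```

>>> apply_moves --deltas '[0,2,0,0,0,0,4,0,0,0,0,6,0,0,0,0,8,0,0,0,0,8,0,0,0]'

```text
clock: 9.97
position: [0.5301, -0.1717, 0.0794]
ee_rot: [0.005, 0.091, 0.996, -0.001]
contact_force: [2.9, 1.6, 9.7]
width: -0.0002
gripper_force: 4.9
```

```bash
python3 - <<'E'
from h import *
p=get_image("wrist")
c,P,m=green(p,(252,200));print(c,m,(P@np.array([-.984,.177])).max()); print(get_state()["contact_force"],get_state()["position"])
E
```

```text
[252.88075096 215.19318577] ((520.8309326171875, -170.32301330566406), (59.224891662597656, 57.64235305786133), 79.69668579101562) -0.5138233048686941
[2.47728455 1.17654379 9.83594982] [ 0.5300695  -0.17163783  0.07938969]
```

>>> apply_moves --deltas '[0,2,0,0,0,0,4,0,0,0,0,5,0,0,0,0,5,0,0,0]'

```text
clock: 10.35
position: [0.5263, -0.1715, 0.0794]
ee_rot: [0.006, 0.091, 0.996, -0.001]
contact_force: [4.1, -1.0, 7.9]
width: -0.0003
gripper_force: 3.9
```

```bash
python3 - <<'E'
from h import *
p=get_image("wrist")
c,P,m=green(p,(252,200));print(c,m,(P@np.array([-.984,.177])).max()); print(get_state()["contact_force"],get_state()["position"])
E
```

```text
[254.04374921 219.1457459 ] ((519.0565185546875, -169.9317626953125), (59.12527084350586, 54.241973876953125), 79.49951934814453) -0.5136620617118297
[ 4.85112494e+00 -1.69736944e-03  8.02394557e+00] [ 0.5263514  -0.17156122  0.07942422]
```

The slide has reached its end stop: its edge stopped moving and the side force rose. Next I lift straight up and check.

>>> apply_moves --deltas '[0,0,0,-3,0,0,0,0,-8,0,0,0,0,-20,0,0,0,0,-40,0,0,0,0,-60,0,0,0,0,-80,0,0,0,0,-100,0,0,0,0,-100,0]'

```text
clock: 11.07
position: [0.5229, -0.1707, 0.1803]
ee_rot: [0.003, 0.091, 0.996, -0.001]
contact_force: [0.8, -0.6, -0.3]
width: 0.0002
gripper_force: 0.0
```

```bash
python3 - <<'E'
from h import *
p=get_image("wrist");t=get_image("top")
c,P,m=green(p,(252,200));print(c,m,(P@np.array([-.984,.177])).max()); print(get_state()["contact_force"],get_state()["position"],get_state()["clock"])
cv2.imwrite("pics/f.png",np.hstack([cv2.resize(x["frame"][:,:,::-1],(400,300)) for x in (p,t)]))
E
```

```text
[254.83959111 196.03184588] ((528.6514892578125, -171.71405029296875), (59.0937385559082, 72.32614135742188), 79.64175415039062) -0.5143536256623692
[ 0.50288101  0.42698593 -0.82538731] [ 0.52098068 -0.16978665  0.17679152] 11.1667
```

View pics/f.png

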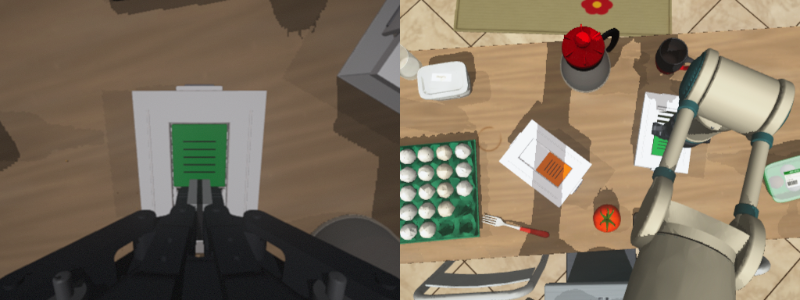

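The wrist image shows the green slide at (200,155), against the near end of its recess. It moved 54 mm, and the slots are uncovered in the top view at about (665,115). The orange slide is unmoved and the arm is clear of everything.

```bash
python3 -c "
from rig import *
print(sign_off())"
```

```text
the job is handed in; nothing more can be done
None
```

I slid the green vent open to its end stop (about 54 mm of travel measured), left the orange slide shut, lifted the arm clear, and handed the job in at about 11 s; no verdict came back.

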